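Fetch the salt from a push-to-open spice drawer

ROBOT

A 7-joint arm with a two-finger parallel gripper is mounted at the origin on a cart in front of the work surface, level with it; the furniture and walls round the work are solid. World frame = base frame: x ahead of the robot, y to its left, z up, the work surface at z = 0. Lengths are in m, angles in rad, forces in N, time in s.
With the tool pointing down it reaches from about 0.4 to 0.925 m from the base axis. Payload 5.6 kg.
Tool frame: the origin (TCP) lies at the very end of the fingers, on their centre line; the grasp point (between the pads) lies 19 mm behind it; z points along the fingers, y is the line along which they close (so a half turn about z gives the same grasp; the last joint's range is limited). The gripper opens to 85 mm and grips with 20 to 120 N. Pads are 22 mm wide; open, the fingers measure 114 mm over their backs; the gripper's body (76 mm by 85 mm) begins 54 mm behind the grasp point. The pads swing forward as they close: fully open they stand 13 mm farther back than shut.
Start: joints at [-1.25, 0.468, -0.012, 1.603, 0.006, 1.071, -0.056], TCP at [0.231, 0.607, 0.231] pointing down, gripper open.
Joint ranges: [-2.53, 2.53], [-0.31, 2.02], [-1.57, 1.55], [0.28, 2.44], [-1.29, 4.43], [0.15, 1.84], [-2.92, 2.92]. Speed limits (rad/s): [2.57, 2.57, 3.14, 3.14, 3.14, 3.14, 3.14].

INTERFACE

Orientations are given as a unit quaternion [x, y, z, w].
In Python, from station import sensors, eyes, finish_job gives the robot as it stands. The module is installed in compiled form; this text tells all that it offers.
- The arm moves only by the tool play_rows, never from a script. Its argument "commands" is a list that holds one entry, the list of rows, each a list of 7 numbers: the shift along the tool's x, y, z in cm, then the turn, a rotation vector about the tool's x, y, z in rad, then the finger opening in cm, from 0 to 8.54. A call has 1 to 5 rows; each row shifts and turns the commanded pose from where the row before left it, along the tool's axes as they then stand; what a row does not reach is not made up. A row lasts 1/12 s, in which the tool goes at most 41.7 mm and 7.16 degrees, less where a joint would pass 70% of its speed; a pose out of reach is approached as far as the arm can. A call is refused whole if a number of a shift passes 4.17 or a number of a turn 0.125, either way. A call with a gripper value outside its range is refused whole. The fingers move at their own pace and stop on an object; "grip_force" is the grip in N (left out, the last holds). Time passes only in rows, so rows that do not move let the fingers close. It gives the time, the measured TCP pose, the force, the opening and the grip force at its end, in the units of the state.
- sensors.state(): the state, without advancing time (a new reading comes with each control period).
- eyes.grab_frame(name): name is "scene" or "top"; returns a dict with "img" (400x640x3 uint8, red, green, blue), "vfov" (degrees; the focal length in pixels is half the picture's height over the tangent of half this angle, whatever the lens; pixels are square), "cx", "cy" (the principal point, pixels), "cam_to_world" (4x4, takes a point from camera to world coordinates). Camera axes: x right, y up, looking along -z (the intrinsics and any distortion apply to the point x, -y, -z); pixel columns grow to the right and rows downward; lengths in m; the calibration is good to about 2 mm. A picture is of the moment at which its call begins. There is no depth.
- finish_job(): hands the job in; it is judged then, once.
The state is a dict: "clock": time; "joint_pos": joint angles; "qd": joint speeds; "joint_efforts": joint torques, N m; "ee_pos": TCP position; "ee_rot": TCP orientation; "ft_force": force on the tool from outside, world axes, zero at the start; "ft_torque": the same for the moment, N m; "gripper_width": finger opening in m; "grasp_force": force on a finger pad.
Only numpy, scipy, OpenCV 4.12 (cv2) and the standard library are available. Lean on these libraries where they do the work, as an engineer would, in place of code of your own. Each camera call takes 0.05 s, during which the arm holds its last target. There are 200 camera calls.

TASK

I need the salt: press the front of the handleless spice drawer so that its touch latch lets it pop out, pull it open, and lift out the salt shaker. Stand the shaker upright on the wooden board, setting it down rather than dropping it. Then push the drawer in again until it latches and stays shut, with the two spice jars still standing in their places and the other things on the worktop left alone.

Things in the scene. Friction and masses are not known exactly. Their poses are not given: they have to be found in the camera images.
- spice_cabinet: small pale wooden cabinet fixed on the worktop, 212 wide x 222 deep x 150 mm high, one drawer with a plain white front, no handle; a 90 mm glass candle stands at the back of its top. Origin: on the worktop below it; x points into the cabinet (away from its front), y to the left seen from the front, z up. The case spans x -100 to +122 mm, y -106 to +106 mm in this frame.
- spice_drawer (a joint): m the drawer stands out (to the cabinet's -x): 0 shut and latched (8 mm gap behind the front panel), -0.008 inner stop, 0.145 fully out. Push-push latch: press in 6 mm or more (to the stop is fine), let go: it springs out 40-50 mm within 1 s. To shut, push to the stop, 7 mm or more past 0, let go: it returns to 0 and holds; a further press frees it. Needs 3-6 N before the stop.
- drawer_front (a point): centre of the outer face of the drawer's front panel (moves with the drawer), 77 mm above the worktop; axes as the cabinet's (x into the cabinet). The panel is 210 wide, 134 high, 16 mm thick, from 10 to 144 mm above the worktop; its top edge is 6 mm below the cabinet's top.
- drawer_top_edge (a point): middle of the front panel's top edge, 144 mm above the worktop, at half its 16 mm thickness; axes as the cabinet's. When the drawer has popped out, the space behind the panel is open for 38 mm, then come the bays and jars: a finger fits behind the panel here to pinch or pull it. Runners have about 1 N friction; drawn farther out, the drawer stays where it is left.
- salt_shaker: glass salt shaker with a domed pierced grey metal cap, waisted, 44 mm diameter x 90 mm high, about 0.1 kg, standing upright in one of the three bays (any). Origin: centre of its underside, z up. Body 44 mm wide up to 74 mm high, cap 34 mm wide above.
- oregano: spice jar with a dark brown flat screw cap, 44 mm diameter x 96 mm high, upright in another bay. Origin: centre of its underside, z up.
- cumin: spice jar with a mustard-yellow flat screw cap, 45 mm diameter x 100 mm high, upright in another bay. Origin: centre of its underside, z up.
- chopping_board: wooden board lying flat on the worktop (fixed), its flat rectangle 170 (x) x 220 (y) mm and 18 mm thick, with a narrow handle on its +y side. Origin: centre of the rectangle, at the underside; z up.
- tomato_tin: bystander: low food tin, 75 mm diameter x 58 mm. Origin: centre of its underside.
- garlic: bystander: garlic bulb, 60 mm, near the board. Origin: centre of its underside.
- bay_row (a point): centre of the middle one of three bays in the drawer, on the drawer floor 26 mm above the worktop (moves with the drawer), 84 mm behind the panel's outer face; axes as the cabinet's. The bays lie side by side along y, 58 mm apart, each 54 x 54 mm inside, with low walls up to 56 mm above the worktop.

How it is judged:
On the way, in this order (a step that is already met when the one before it is completed fails the run):
1. the drawer is open by more than 60 mm (value of joint spice_drawer above 0.06 m), for 0.1 s.
2. the salt shaker stands upright on the board, let go (x of salt_shaker in the frame of chopping_board between -0.08 and 0.08 m and y of salt_shaker in the frame of chopping_board between -0.105 and 0.105 m and z of salt_shaker in the frame of chopping_board between 0.014 and 0.024 m and angle between salt_shaker's own z axis and vertical below 0.15 rad and contact force between salt_shaker and the fingers below 0.1 N), for 0.2 s.
At the end, for the whole second after the job is handed in: the drawer is shut and holds by itself (within 3 mm of 0); the salt shaker rests upright (within 0.15 rad) on the board's flat rectangle, its centre at least 5 mm inside the edge; both spice jars stand upright (within 0.15 rad) within 20 mm of where they began (value of joint spice_drawer between -0.003 and 0.003 m and x of salt_shaker in the frame of chopping_board between -0.08 and 0.08 m and y of salt_shaker in the frame of chopping_board between -0.105 and 0.105 m and z of salt_shaker in the frame of chopping_board between 0.014 and 0.024 m and angle between each of salt_shaker, oregano, cumin's own z axis and vertical below 0.15 rad and linear speed of salt_shaker below 0.02 m/s and distance of each of oregano, cumin from where it was at the start of the episode below 0.02 m); the robot touches nothing.
It fails at once if the salt shaker is dropped: unsupported with its underside more than 60 mm above the worktop (height (world z) of salt_shaker above 0.06 m and contact force between salt_shaker and anything else below 0.05 N).
It fails at once if a spice jar is knocked over or taken out of the drawer (angle between any of oregano, cumin's own z axis and vertical above 0.6 rad or height (world z) of any of oregano, cumin above 0.08 m).
It fails at once if the tin or the garlic is shifted by more than 30 mm (distance of any of tomato_tin, garlic from where it was at the start of the episode above 0.03 m).
It also fails if it takes over 72 s, if anything falls off the work surface, if the arm or the gripper's body presses on something with over 40 N, if the wrist force passes 120 N, or if a joint passes its speed limit or range.

## Working session

There is one attempt and no reset: what is moved stays moved. The work goes in short steps, Python scripts to look and compute and a tool call to move; the robot and the scene stay as the last step left them, time stands still between calls to the robot, and variables do not carry over. Pictures are saved under pics/ and viewed, at most 10 in all, crops included, and the job is handed in when it is done.

Besides the shell and the picture viewer there is one more tool, called after "Request:" as name(argument=value, ...) on one line, values as JSON. play_rows: Moves the arm, as the interface text tells. Its arguments: {"type":"object","properties":{"commands":{"type":"array"},"grip_force":{"type":"number"}},"required":["commands"]}

```bash
mkdir -p pics
cat > h.py <<'E'
import numpy as np, cv2
from station import sensors, eyes
from scipy.spatial.transform import Rotation as R
def grab(n,save=None):
    f=eyes.grab_frame(n)
    if save: cv2.imwrite('pics/'+save,f['img'][:,:,::-1])
    return f
def ray(f,u,v):
    fl=200/np.tan(np.radians(f['vfov'])/2)
    M=np.array(f['cam_to_world'])
    d=M[:3,:3]@np.array([(u-f['cx'])/fl,-(v-f['cy'])/fl,-1])
    return M[:3,3],d
def onz(f,u,v,z):
    o,d=ray(f,u,v); return o+d*(z-o[2])/d[2]
E
python3 - <<'E'
from h import *
for n in('scene','top'):
    f=grab(n,n+'0.png'); print(n,f.keys(),f['vfov'],f['cx'],f['cy'],np.round(f['cam_to_world'],3).tolist())
s=sensors.state();print(s)
E
```

```text
scene dict_keys(['img', 'vfov', 'cx', 'cy', 'cam_to_world']) 43.191671625569 315.76039870463217 191.5619800299665 [[0.284, 0.821, -0.495, 0.012], [-0.959, 0.25, -0.136, 0.082], [0.012, 0.513, 0.858, 1.143], [0.0, 0.0, 0.0, 1.0]]
top dict_keys(['img', 'vfov', 'cx', 'cy', 'cam_to_world']) 46.888091042551736 314.79716068808006 191.28865077784064 [[-0.008, 0.997, -0.08, 0.474], [-1.0, -0.006, 0.028, 0.262], [0.027, 0.08, 0.996, 1.327], [0.0, 0.0, 0.0, 1.0]]
{'clock': 0.1, 'joint_pos': array([-1.25002006,  0.46830835, -0.01158996,  1.60354624,  0.00602243,
        1.07141565, -0.05629794]), 'qd': array([-0.00073693, -0.00200916,  0.00084663, -0.00248955,  0.00152675,
       -0.00073112,  0.00148703]), 'joint_efforts': array([ 9.91072520e-04, -5.33527780e+01,  2.12662626e-02, -2.51967072e+01,
        1.14336520e-02,  4.28104919e-03, -1.55363313e-05]), 'ee_pos': array([0.23116602, 0.60695416, 0.23041502]), 'ee_rot': array([ 1.80917823e-01,  9.83497873e-01, -8.18235293e-04, -7.76986413e-05]), 'ft_force': array([-0.38998739, -0.40658312, -1.0715821 ]), 'ft_torque': array([-0.00961785, -0.05939263, -0.04171553]), 'grasp_force': 0.0, 'gripper_width': 0.0850918835614905}
```

View pics/scene0.png

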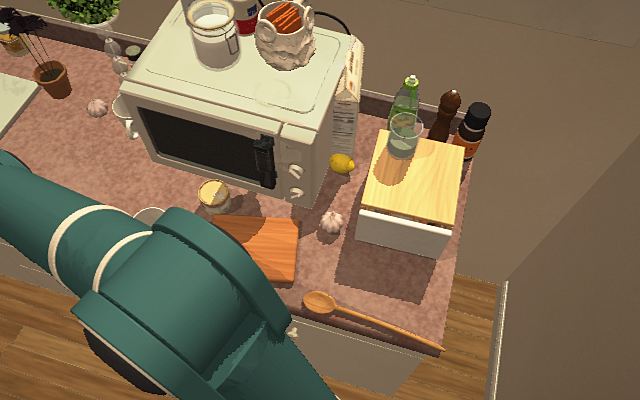

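View pics/top0.png

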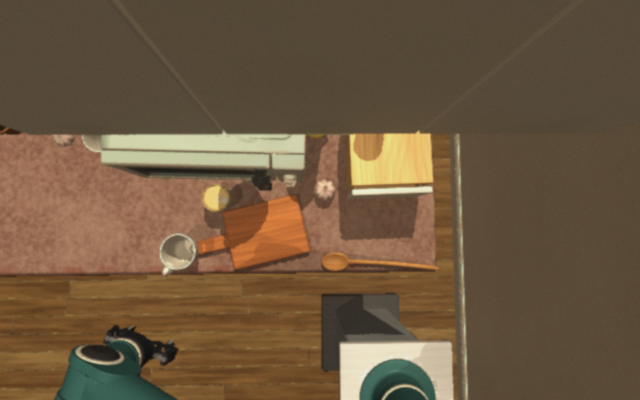

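The scene view shows the cabinet with its white front at about (405,232), the board at (260,245) and garlic at (331,222). The top view shows the cabinet's front edge from (351,192) to (431,190), the board around (266,233), garlic at (325,188), the tin at (216,198) and a spoon from (335,262) to (437,268).

Run:
```python
from h import *
f=grab('top'); g=f['img'].astype(int)
hsv=cv2.cvtColor(f['img'],cv2.COLOR_RGB2HSV)
for p in[(232,270),(180,390),(190,390),(188,350)]: print(p,f['img'][p],hsv[p])
m=((hsv[:,:,0]<13)&(hsv[:,:,1]>150)&(hsv[:,:,2]>110)).astype(np.uint8); m[:190]=0;m[275:]=0;m[:,:190]=0;m[:,318:]=0
m=cv2.morphologyEx(m,cv2.MORPH_OPEN,np.ones((15,15),np.uint8))
c=max(cv2.findContours(m,0,2)[0],key=cv2.contourArea); r=cv2.minAreaRect(c);print('board',r)
b=np.array([onz(f,*p,.018)[:2] for p in cv2.boxPoints(r)]);print(b.round(3).tolist(),b.mean(0).round(3),np.linalg.norm(np.diff(b,axis=0),axis=1).round(3))
w=((hsv[:,:,2]>150)&(hsv[:,:,1]<70)).astype(np.uint8);w[:180]=0;w[205:]=0;w[:,:340]=0;w[:,440:]=0
ys,xs=np.nonzero(w);print('white',xs.min(),xs.max())
for x in range(xs.min(),xs.max()+1,8): print(x,ys[xs==x].min() if (xs==x).any() else None,ys[xs==x].max() if (xs==x).any() else None)
for n,p,z in[('cabL',(351,193),.144),('cabR',(431,191),.144),('caseL',(351,189),.15),('caseR',(431,186),.15),('caseBackL',(349,134),.15),('caseBackR',(430,134),.15),('garlic',(325,188),.03),('tin',(216,198),.058),('spoon',(335,262),.01),('spoonend',(437,268),.01),('counteredge',(400,268),0),('mw',(305,165),.25)]: print(n,onz(f,*p,z).round(3))
cv2.imwrite('pics/crop1.png',cv2.resize(f['img'][130:280,200:460,::-1],None,fx=3,fy=3,interpolation=2))
```

```text
(232, 270) [198 114  57] [ 12 182 198]
(180, 390) [235 214 126] [ 24 118 235]
(190, 390) [235 236 207] [ 31  31 236]
(188, 350) [101  73  44] [ 15 144 101]
board ((264.24273681640625, 232.1483612060547), (58.190853118896484, 78.90625762939453), 76.4295654296875)
[[0.52, 0.497], [0.571, 0.28], [0.411, 0.242], [0.361, 0.457]] [0.466 0.369] [0.222 0.164 0.221]
white 352 431
352 190 193
360 189 194
368 189 194
376 188 194
384 188 193
392 188 193
400 188 192
408 188 192
416 187 192
424 186 192
cabL [0.565 0.136 0.144]
cabR [ 0.569 -0.072  0.144]
caseL [0.575 0.136 0.15 ]
caseR [ 0.581 -0.071  0.15 ]
caseBackL [0.718 0.14  0.15 ]
caseBackR [ 0.717 -0.072  0.15 ]
garlic [0.588 0.197 0.03 ]
tin [0.56  0.498 0.058]
spoon [0.379 0.17  0.01 ]
spoonend [ 0.359 -0.121  0.01 ]
counteredge [ 0.36  -0.017  0.   ]
mw [0.623 0.255 0.25 ]
```

View pics/crop1.png

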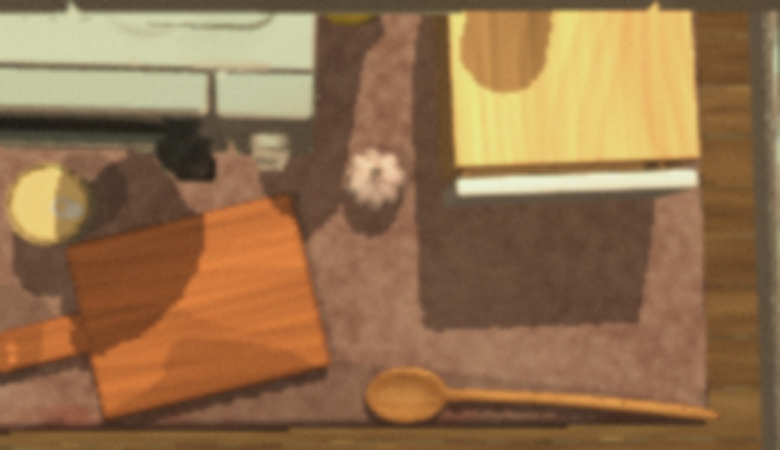

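The crop confirms the cabinet front line at about (455–695, 183) and nothing blocking between it and the spoon. The front centre is at about (0.567, 0.032), the yaw is about 0.025 rad, and the board centre is at (0.466, 0.369). I'll draw in to r≈0.5 and swing round to the front.

Request:
play_rows(commands=[[[0,-3.7,0,0,0,0,0],[0,-3.7,0,0,0,0,0],[0,-3.7,0,0,0,0,0],[0,-3.7,0,0,0,0,0]]], grip_force=40)

```text
clock: 0.48
ee_pos: [0.178, 0.4673, 0.2306]
ee_rot: [0.181, 0.983, -0.001, -0.0]
ft_force: [-0.3, -0.6, 0.1]
gripper_width: 0.0382
grasp_force: 0.0
```

Request:
play_rows(commands=[[[-4,0,0,0,0,0.08,0],[-4,0,0,0,0,0.08,0],[-4,0,0,0,0,0.08,0],[-4,0,0,0,0,0.08,0],[-4,0,0,0,0,0.08,0]]])

```text
clock: 0.9
ee_pos: [0.3522, 0.3688, 0.2314]
ee_rot: [0.374, 0.927, 0.0, 0.0]
ft_force: [0.6, -0.3, -0.4]
gripper_width: -0.0001
grasp_force: 0.0
```

Request:
play_rows(commands=[[[-4,0,0,0,0,0.08,0],[-4,0,0,0,0,0.08,0],[-4,0,0,0,0,0.08,0],[-4,0,0,0,0,0.08,0],[-4,0,0,0,0,0.08,0]]])

```text
clock: 1.32
ee_pos: [0.4716, 0.2096, 0.2313]
ee_rot: [0.551, 0.834, 0.0, 0.0]
ft_force: [0.4, 0.6, -0.4]
gripper_width: -0.0
grasp_force: 0.0
```

Request:
play_rows(commands=[[[-3.6,-0.4,0,0,0,0.076,0],[-3.6,-0.4,0,0,0,0.076,0],[-3.6,-0.4,0,0,0,0.076,0],[-3.6,-0.4,0,0,0,0.076,0],[-3.6,-0.4,0,0,0,0.077,0]]])

```text
clock: 1.73
ee_pos: [0.4965, 0.0312, 0.2312]
ee_rot: [0.699, 0.715, 0.0, 0.0]
ft_force: [0.7, 0.4, 0.5]
gripper_width: 0.0001
grasp_force: 0.0
```

Request:
play_rows(commands=[[[0,0,3,0,0,0,0],[0,0,3,0,0,0,0],[0,0,3,0,0,0,0],[0,0,3,0,0,0,0],[0,0,0,0,0,0,0]]])

```text
clock: 2.15
ee_pos: [0.4923, 0.0326, 0.1066]
ee_rot: [0.698, 0.716, -0.004, -0.003]
ft_force: [-1.5, 0.1, -0.2]
gripper_width: 0.0001
grasp_force: 0.0
```

```bash
cat >> h.py <<'E'
def to(p):
    s=sensors.state(); r=R.from_quat(s['ee_rot'])
    y=r.as_matrix()[:2,1]
    return 'pos',s['ee_pos'].round(4),'yaw_y',round(float(np.arctan2(y[1],y[0])),3),'tool cm',(100*r.inv().apply(np.array(p)-s['ee_pos'])).round(2),'F',s['ft_force'].round(1),'t',s['clock']
E
python3 -c "
from h import *
print(to([.54,.032,.105]))
grab('scene','s1.png')"
```

```text
('pos', array([0.4923, 0.0326, 0.1066]), 'yaw_y', 0.026, 'tool cm', array([-0.18,  4.77,  0.11]), 'F', array([-1.5,  0.1, -0.2]), 't', 2.15)
```

View pics/s1.png

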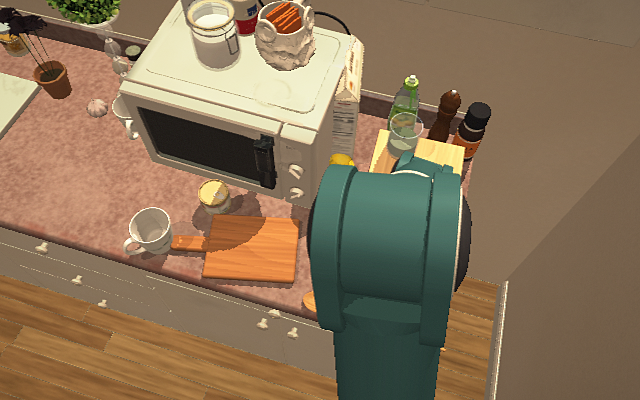

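The arm now stands in front of the drawer, covering it in this view, and the worktop items are untouched. Pressing next.

Request:
play_rows(commands=[[[0,2,0,0,0,0,0],[0,2,0,0,0,0,0],[0,0.5,0,0,0,0,0],[0,0.5,0,0,0,0,0],[0,0,0,0,0,0,0]]])

```text
clock: 2.62
ee_pos: [0.5472, 0.0343, 0.1125]
ee_rot: [0.698, 0.716, 0.001, 0.0]
ft_force: [-0.1, -0.0, -0.2]
gripper_width: 0.0001
grasp_force: 0.0
```

Request:
play_rows(commands=[[[0,0.4,0,0,0,0,0],[0,0.4,0,0,0,0,0],[0,0,0,0,0,0,0]]])

```text
clock: 2.87
ee_pos: [0.5539, 0.0345, 0.1115]
ee_rot: [0.698, 0.716, -0.0, -0.0]
ft_force: [-2.6, -0.3, 2.3]
gripper_width: -0.0003
grasp_force: 1.4
```

Request:
play_rows(commands=[[[0,0.4,0,0,0,0,0],[0,0.3,0,0,0,0,0],[0,0,0,0,0,0,0]]])

```text
clock: 3.12
ee_pos: [0.5569, 0.0346, 0.111]
ee_rot: [0.698, 0.716, -0.003, -0.004]
ft_force: [-15.3, -0.7, 13.7]
gripper_width: -0.0004
grasp_force: 7.9
```

Request:
play_rows(commands=[[[0,-3.5,0,0,0,0,0],[0,-3.5,0,0,0,0,0],[0,-2,0,0,0,0,0],[0,0,-4,0,0,0,5],[0,0,-4,0,0,0,5]]])

```text
clock: 3.53
ee_pos: [0.4686, 0.0319, 0.1906]
ee_rot: [0.698, 0.716, -0.002, -0.001]
ft_force: [2.1, 1.2, 1.6]
gripper_width: 0.0235
grasp_force: 0.0
```

Request:
play_rows(commands=[[[0,0,-4,0,0,0,5],[0,0,0,0,0,0,5],[0,0,0,0,0,0,5],[0,0,0,0,0,0,5]]])

```text
clock: 3.87
ee_pos: [0.4712, 0.0325, 0.2312]
ee_rot: [0.698, 0.716, 0.0, 0.0]
ft_force: [0.2, -0.3, 0.9]
gripper_width: 0.05
grasp_force: 0.0
```

```bash
python3 -c "
from h import *
print(to([.54,.032,.105]))
a=grab('scene')['img'][120:320,280:500]; b=grab('top')['img'][120:320,280:500]
cv2.imwrite('pics/c2.png',cv2.resize(np.hstack([a,b])[:,:,::-1],None,fx=1.8,fy=1.8,interpolation=2))"
```

```text
('pos', array([0.4712, 0.0325, 0.2312]), 'yaw_y', 0.026, 'tool cm', array([-0.24,  6.87, 12.62]), 'F', array([ 0.2, -0.3,  0.9]), 't', 3.8667)
```

View pics/c2.png

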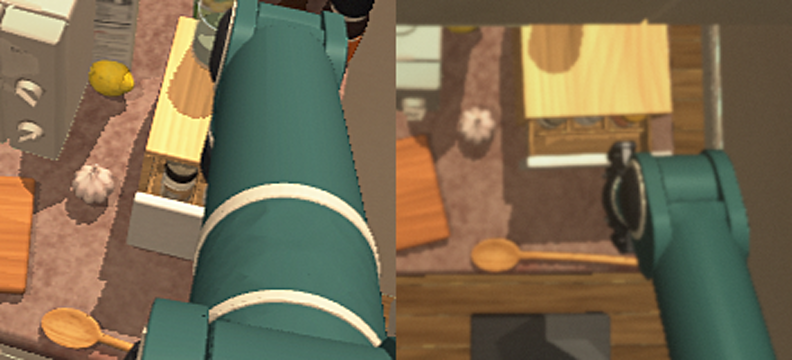

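The drawer popped out: the panel's top edge is at crop row 160, which is full-image row ~209. The brown cap is on the left, a grey one in the middle and mustard on the right. Next I'll measure the panel.

Run:
```python
from h import *
f=grab('top');hsv=cv2.cvtColor(f['img'],cv2.COLOR_RGB2HSV)
w=(hsv[:,:,2]>150)&(hsv[:,:,1]<70)
for x in range(356,404,8):
    r=np.nonzero(w[198:222,x])[0]+198
    if len(r): print(x,r.min(),r.max(),onz(f,x,r.min()-.5,.144)[:2].round(4),onz(f,x,r.max()+.5,.144)[:2].round(4))
print(to([.533,.032,.115]))
```

```text
356 207 212 [0.5299 0.1236] [0.5145 0.1238]
364 206 212 [0.5324 0.1029] [0.5143 0.1032]
372 206 211 [0.5322 0.0822] [0.5168 0.0824]
380 206 211 [0.5321 0.0615] [0.5166 0.0618]
388 206 211 [0.532  0.0407] [0.5165 0.0411]
396 206 210 [0.5318 0.02  ] [0.5189 0.0203]
('pos', array([0.4706, 0.0322, 0.23  ]), 'yaw_y', 0.026, 'tool cm', array([-0.17,  6.27, 11.48]), 'F', array([-0.3, -0.5,  0.6]), 't', 4.0167)
```

Request:
play_rows(commands=[[[-0.2,2.7,0,0,0,0,4.4],[0,2.7,0,0,0,0,4.4],[0,0,3,0,0,0,4.4],[0,0,3,0,0,0,4.4],[0,0,2,0,0,0,4.4]]])

```text
clock: 4.43
ee_pos: [0.5239, 0.0313, 0.1476]
ee_rot: [0.698, 0.716, -0.002, -0.001]
ft_force: [-0.3, 0.1, -0.6]
gripper_width: 0.0442
grasp_force: 0.0
```

Request:
play_rows(commands=[[[0,0,2,0,0,0,4.4],[0,0,1.5,0,0,0,4.4],[0,0,0,0,0,0,4.4],[0,0,0,0,0,0,4.4]]])

```text
clock: 4.77
ee_pos: [0.5244, 0.0312, 0.1148]
ee_rot: [0.698, 0.716, -0.002, -0.001]
ft_force: [0.4, -0.2, 0.8]
gripper_width: 0.0442
grasp_force: 0.0
```

Request:
play_rows(commands=[[[0,0,0,0,0,0,0.5],[0,0,0,0,0,0,0.5],[0,0,0,0,0,0,0.5],[0,0,0,0,0,0,0.5]]], grip_force=30)

```text
clock: 5.1
ee_pos: [0.526, 0.0318, 0.1172]
ee_rot: [0.698, 0.716, 0.001, 0.001]
ft_force: [-0.3, -1.0, 2.9]
gripper_width: 0.0156
grasp_force: 33.3
```

Request:
play_rows(commands=[[[0,-0.5,0,0,0,0,0.5],[0,-1,0,0,0,0,0.5],[0,-1,0,0,0,0,0.5],[0,-1,0,0,0,0,0.5],[0,-1,0,0,0,0,0.5]]])

```text
clock: 5.52
ee_pos: [0.4804, 0.0304, 0.1172]
ee_rot: [0.698, 0.716, 0.001, 0.001]
ft_force: [1.9, -0.8, 6.2]
gripper_width: 0.0155
grasp_force: 33.9
```

Request:
play_rows(commands=[[[0,-1,0,0,0,0,0.5],[0,-1,0,0,0,0,0.5],[0,-1,0,0,0,0,0.5],[0,-1,0,0,0,0,0.5],[0,-0.4,0,0,0,0,0.5]]])

```text
clock: 5.93
ee_pos: [0.4353, 0.029, 0.1172]
ee_rot: [0.698, 0.716, 0.001, 0.0]
ft_force: [1.0, -2.9, 6.4]
gripper_width: 0.0153
grasp_force: 33.9
```

Request:
play_rows(commands=[[[0,0,0,0,0,0,4.4],[0,0,0,0,0,0,4.4],[0,0,0,0,0,0,4.4],[0,0,-3,0,0,0,4.4],[0,0,-3,0,0,0,6]]])

```text
clock: 6.35
ee_pos: [0.4348, 0.029, 0.1755]
ee_rot: [0.698, 0.716, -0.003, -0.001]
ft_force: [1.0, 0.3, 0.4]
gripper_width: 0.0546
grasp_force: 0.0
```

Request:
play_rows(commands=[[[0,0,-3.5,0,0,0,6],[4,0,-1,0,0,0,6],[4,0,0,0,0,0,6],[4,0,0,0,0,0,6],[0,0,0,0,0,0,6]]])

```text
clock: 6.77
ee_pos: [0.4325, 0.1572, 0.2214]
ee_rot: [0.694, 0.72, 0.001, -0.001]
ft_force: [-0.0, -0.6, -1.0]
gripper_width: 0.0598
grasp_force: 0.0
```

```bash
python3 -c "
from h import *
print(to([.52,.032,.105]))
f=grab('top'); a=grab('scene')['img'][120:320,280:500]; b=f['img'][140:280,310:450]
import pickle; pickle.dump(f,open('f3.pkl','wb'))
cv2.imwrite('pics/c3.png',np.hstack([cv2.resize(a,(440,400)),cv2.resize(b,(400,400),interpolation=2)])[:,:360+480,::-1][:,40:])"
```

```text
('pos', array([0.4325, 0.1572, 0.2214]), 'yaw_y', 0.036, 'tool cm', array([-12.87,   8.28,  11.61]), 'F', array([-0. , -0.6, -1. ]), 't', 6.7667)
```

View pics/c3.png

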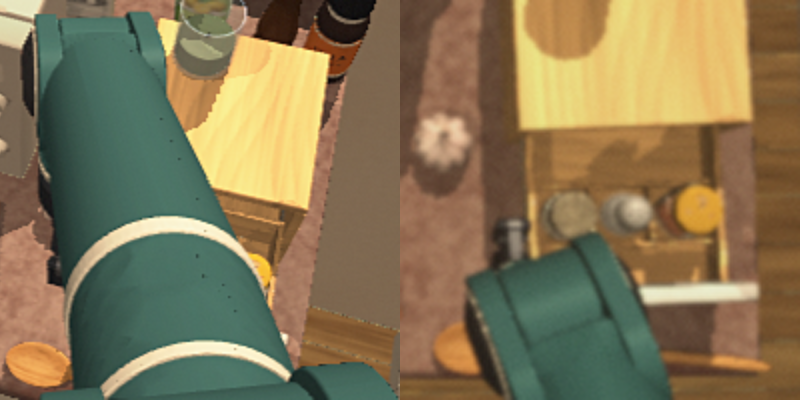

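The drawer is fully open. From left to right the bays hold a flat cap at (572,212), a domed grey cap (the salt) at (628,210) and a mustard one at (695,210). The panel is at row 292.

Run:
```python
from h import *
import pickle; f=pickle.load(open('f3.pkl','rb'))
for n,u,v,z in[('left',572,212,.122),('salt',629,210,.112),('right',695,210,.126),('panelR',757,292,.144),('caseF',640,126,.15)]:
    px=(310+(u-400)*.35,140+v*.35); print(n,px,onz(f,*px,z).round(4),f['img'][int(px[1]),int(px[0])])
print(to([.511,.031,.22]))
```

```text
left (370.2, 214.2) [0.5105 0.084  0.122 ] [167 141  97]
salt (390.15, 213.5) [0.5123 0.0295 0.112 ] [198 178 146]
right (413.25, 213.5) [ 0.5114 -0.0286  0.126 ] [220 159  56]
panelR (434.95, 242.2) [ 0.4368 -0.0785  0.144 ] [210 189 153]
caseF (394.0, 184.1) [0.5867 0.0252 0.15  ] [172 127  70]
('pos', array([0.4327, 0.1508, 0.2208]), 'yaw_y', 0.03, 'tool cm', array([-12.2 ,   7.46,   0.08]), 'F', array([ 0.1,  0.5, -0. ]), 't', 6.8667)
```

Request:
play_rows(commands=[[[-3,1.9,0,0,0,0,6],[-3,1.9,0,0,0,0,6],[-3,1.9,0,0,0,0,6],[-3.1,1.8,0,0,0,0,6],[0,0,0,0,0,0,6]]])

```text
clock: 7.28
ee_pos: [0.5139, 0.0216, 0.2216]
ee_rot: [0.702, 0.712, -0.001, 0.002]
ft_force: [-0.5, -0.4, 0.2]
gripper_width: 0.0602
grasp_force: 0.0
```

Request:
play_rows(commands=[[[0,0,2,0,0,0,6],[0,0,2,0,0,0,6],[0,0,2,0,0,0,6],[0,0,0,0,0,0,6],[0,0,0,0,0,0,6]]])

```text
clock: 7.7
ee_pos: [0.5104, 0.029, 0.1606]
ee_rot: [0.699, 0.715, -0.001, -0.001]
ft_force: [1.0, -0.6, 1.0]
gripper_width: 0.0596
grasp_force: 0.0
```

```bash
python3 -c "
from h import *
print(to([.511,.030,.067]))"
```

```text
('pos', array([0.5104, 0.029 , 0.1606]), 'yaw_y', 0.024, 'tool cm', array([0.11, 0.08, 9.36]), 'F', array([ 1. , -0.6,  1. ]), 't', 7.7)
```

Request:
play_rows(commands=[[[0.1,0,1.5,0,0,0,6],[0,0.1,1.5,0,0,0,6],[0,0,1.5,0,0,0,6],[0,0,0,0,0,0,6]]])

```text
clock: 8.03
ee_pos: [0.5115, 0.031, 0.1155]
ee_rot: [0.698, 0.716, -0.001, -0.001]
ft_force: [-0.0, 0.1, 0.1]
gripper_width: 0.0598
grasp_force: 0.0
```

Request:
play_rows(commands=[[[0,0,1.5,0,0,0,6],[0,0,1.5,0,0,0,6],[0,0,1.5,0,0,0,6],[0,0,0.3,0,0,0,6],[0,0,0,0,0,0,6]]])

```text
clock: 8.45
ee_pos: [0.5126, 0.0311, 0.0689]
ee_rot: [0.698, 0.716, -0.0, 0.0]
ft_force: [-0.4, 0.5, -0.4]
gripper_width: 0.06
grasp_force: 0.0
```

Request:
play_rows(commands=[[[0,0,0,0,0,0,4.8],[0,0,0,0,0,0,3],[0,0,0,0,0,0,3],[0,0,0,0,0,0,3],[0,0,0,0,0,0,3]]], grip_force=25)

```text
clock: 8.87
ee_pos: [0.5136, 0.0316, 0.0697]
ee_rot: [0.698, 0.716, 0.001, 0.001]
ft_force: [-0.3, 0.7, 6.6]
gripper_width: 0.0356
grasp_force: 24.8
```

Gripped at 36 mm, the waist. I'll lift slowly.

Request:
play_rows(commands=[[[0,0,-0.5,0,0,0,3],[0,0,-1,0,0,0,3],[0,0,-1.5,0,0,0,3],[0,0,-2,0,0,0,3],[0,0,-2,0,0,0,3]]], grip_force=35)

```text
clock: 9.28
ee_pos: [0.512, 0.0311, 0.1394]
ee_rot: [0.698, 0.716, -0.0, -0.0]
ft_force: [0.4, 0.7, -0.0]
gripper_width: 0.0353
grasp_force: 34.6
```

Request:
play_rows(commands=[[[0,0,-2,0,0,0,3],[0,0,-2,0,0,0,3],[0,0,-2,0,0,0,3],[0,0,-2,0,0,0,3],[0,0,-2,0,0,0,3]]])

```text
clock: 9.7
ee_pos: [0.512, 0.0311, 0.24]
ee_rot: [0.698, 0.716, 0.0, 0.0]
ft_force: [-0.3, 0.2, -1.6]
gripper_width: 0.0355
grasp_force: 34.6
```

```bash
python3 -c "
from h import *
s=sensors.state();print(s['gripper_width'],s['grasp_force'])
print(to([.466,.369,.24]))"
```

```text
0.03547348607990678 34.62333718878946
('pos', array([0.512 , 0.0311, 0.24  ]), 'yaw_y', 0.025, 'tool cm', array([33.9 , -3.74,  0.  ]), 'F', array([-0.3,  0.2, -1.6]), 't', 9.7)
```

Request:
play_rows(commands=[[[1,-0.1,0,0,0,0,3],[2,-0.2,0,0,0,0,3],[3,-0.3,0,0,0,0,3],[3,-0.3,0,0,0,0,3],[3,-0.3,0,0,0,0,3]]])

```text
clock: 10.12
ee_pos: [0.4963, 0.1525, 0.238]
ee_rot: [0.698, 0.716, -0.0, -0.0]
ft_force: [0.2, -0.5, -0.9]
gripper_width: 0.0353
grasp_force: 34.6
```

Request:
play_rows(commands=[[[3,-0.3,0,0,0,0,3],[3,-0.3,0,0,0,0,3],[3,-0.3,0,0,0,0,3],[3,-0.3,0,0,0,0,3],[3,-0.3,0,0,0,0,3]]])

```text
clock: 10.53
ee_pos: [0.4771, 0.3022, 0.2377]
ee_rot: [0.698, 0.716, -0.001, -0.0]
ft_force: [1.4, -0.5, -1.4]
gripper_width: 0.0353
grasp_force: 34.6
```

Request:
play_rows(commands=[[[3,-0.5,0,0,0,0,3],[2,-0.5,0,0,0,0,3],[1.9,0,0,0,0,0,3],[0,0,0,0,0,0,3],[0,0,0,0,0,0,3]]])

```text
clock: 10.95
ee_pos: [0.4653, 0.3703, 0.2374]
ee_rot: [0.697, 0.717, -0.001, 0.0]
ft_force: [0.1, -1.1, -0.8]
gripper_width: 0.0349
grasp_force: 34.7
```

```bash
python3 -c "
from h import *
s=sensors.state();print(s['gripper_width'],s['grasp_force'],s['ee_rot'])
print(to([.466,.369,.063]))
a=grab('scene')['img'][140:320,180:440]
cv2.imwrite('pics/c4.png',cv2.resize(a,None,fx=3,fy=3)[:,:,::-1])"
```

```text
0.03490226325990688 34.66113051060936 [ 6.96959052e-01  7.17110425e-01 -8.46733934e-04  4.08675114e-05]
('pos', array([0.4653, 0.3703, 0.2374]), 'yaw_y', 0.028, 'tool cm', array([-0.11,  0.08, 17.44]), 'F', array([ 0.1, -1.1, -0.8]), 't', 10.95)
```

View pics/c4.png

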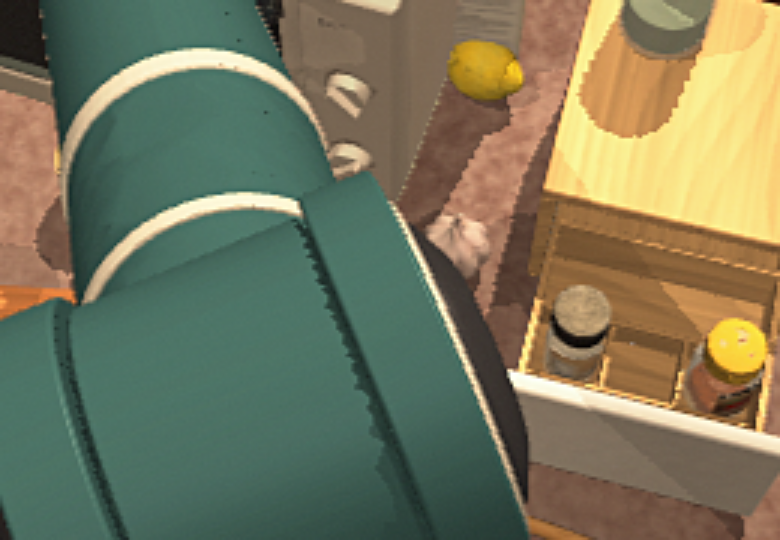

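The middle bay is now empty. The dark-capped jar on the left, at (580,330), and the mustard jar on the right, at (730,365), are still standing. The item I hold measures 35 mm at its waist and has a light grey dome, so it is the salt. I'll lower it over the board.

Request:
play_rows(commands=[[[0,0,2,0,0,0,3],[0,0,3,0,0,0,3],[0,0,3,0,0,0,3],[0,0,3,0,0,0,3],[0,0,2,0,0,0,3]]])

```text
clock: 11.42
ee_pos: [0.4659, 0.3667, 0.1057]
ee_rot: [0.699, 0.715, -0.002, 0.0]
ft_force: [-0.3, -0.5, -1.5]
gripper_width: 0.0351
grasp_force: 34.7
```

Request:
play_rows(commands=[[[0,0,1.5,0,0,0,3],[0,0,1.2,0,0,0,3],[0,0,0.8,0,0,0,3],[0,0,0,0,0,0,3],[0,0,0,0,0,0,3]]])

```text
clock: 11.83
ee_pos: [0.4671, 0.369, 0.0737]
ee_rot: [0.698, 0.716, 0.0, 0.0]
ft_force: [1.1, -0.4, -0.8]
gripper_width: 0.0354
grasp_force: 34.7
```

Request:
play_rows(commands=[[[0,0,0.4,0,0,0,3],[0,0,0.2,0,0,0,3],[0,0,0,0,0,0,3],[0,0,0,0,0,0,3]]])

```text
clock: 12.17
ee_pos: [0.4668, 0.3695, 0.0677]
ee_rot: [0.698, 0.716, 0.0, -0.0]
ft_force: [0.3, -0.4, -1.8]
gripper_width: 0.035
grasp_force: 34.7
```

Request:
play_rows(commands=[[[0,0,0.3,0,0,0,3],[0,0,0,0,0,0,3],[0,0,0,0,0,0,3]]])

```text
clock: 12.42
ee_pos: [0.4666, 0.3693, 0.0642]
ee_rot: [0.698, 0.716, -0.0, 0.0]
ft_force: [0.7, 0.8, -1.4]
gripper_width: 0.0354
grasp_force: 34.7
```

Request:
play_rows(commands=[[[0,0,0.2,0,0,0,3],[0,0,0,0,0,0,3],[0,0,0,0,0,0,3]]])

```text
clock: 12.67
ee_pos: [0.4667, 0.3693, 0.0622]
ee_rot: [0.698, 0.716, 0.0, 0.0]
ft_force: [0.4, -1.2, -1.1]
gripper_width: 0.0352
grasp_force: 34.7
```

Request:
play_rows(commands=[[[0,0,0.15,0,0,0,3],[0,0,0,0,0,0,3],[0,0,0,0,0,0,3]]])

```text
clock: 12.92
ee_pos: [0.4668, 0.3702, 0.0619]
ee_rot: [0.698, 0.716, 0.001, -0.0]
ft_force: [-1.8, 0.7, 6.5]
gripper_width: 0.0352
grasp_force: 35.7
```

Request:
play_rows(commands=[[[0,0,0.1,0,0,0,3],[0,0,0,0,0,0,3],[0,0,0,0,0,0,3]]])

```text
clock: 13.17
ee_pos: [0.4668, 0.3707, 0.0617]
ee_rot: [0.698, 0.716, 0.001, -0.001]
ft_force: [-3.8, -0.6, 12.2]
gripper_width: 0.0353
grasp_force: 36.5
```

The shaker touched down at the expected height. Releasing and rising.

Request:
play_rows(commands=[[[0,0,-0.15,0,0,0,3.6],[0,0,0,0,0,0,4.2],[0,0,0,0,0,0,5],[0,0,0,0,0,0,6],[0,0,0,0,0,0,6.4]]])

```text
clock: 13.58
ee_pos: [0.4667, 0.3692, 0.0611]
ee_rot: [0.698, 0.716, -0.0, 0.0]
ft_force: [0.1, 0.0, -0.4]
gripper_width: 0.0641
grasp_force: 0.0
```

Request:
play_rows(commands=[[[0,0,0,0,0,0,6.4],[0,0,-1,0,0,0,6.4],[0,0,-2,0,0,0,6.4],[0,0,-3,0,0,0,6.4],[0,0,-4,0,0,0,6.4]]])

```text
clock: 14.0
ee_pos: [0.4653, 0.3681, 0.1607]
ee_rot: [0.698, 0.716, -0.003, 0.0]
ft_force: [0.3, -0.2, -0.4]
gripper_width: 0.0638
grasp_force: 0.0
```

Request:
play_rows(commands=[[[0,0,-4,0,0,0,6],[0,0,-2,0,0,0,0],[-3,-2.5,0,0,0,0,0],[-3,-2.5,0,0,0,0,0],[-3,-2.5,0,0,0,0,0]]])

```text
clock: 14.42
ee_pos: [0.3933, 0.2764, 0.222]
ee_rot: [0.698, 0.716, 0.001, 0.0]
ft_force: [0.4, 0.3, 0.5]
gripper_width: 0.0119
grasp_force: 0.0
```

Request:
play_rows(commands=[[[-4,0,0,0,0,0,0],[-4,0,0,0,0,0,0],[-4,0,0,0,0,0,0],[-4,0,0,0,0,0,0],[0,0,0,0,0,0,0]]])

```text
clock: 14.83
ee_pos: [0.3979, 0.1106, 0.222]
ee_rot: [0.701, 0.713, -0.0, -0.0]
ft_force: [-0.2, -0.2, -1.3]
gripper_width: -0.0004
grasp_force: 0.0
```

```bash
python3 -c "
from h import *
print(to([.39,.03,.11]))
a=grab('scene')['img'][180:320,180:360]; b=grab('top')['img'][140:280,200:440]
cv2.imwrite('pics/c5.png',np.hstack([cv2.resize(a,(360,280)),cv2.resize(b,(440,257))[:, :].copy() if 0 else cv2.resize(b,(440,280))])[:,:,::-1])"
```

```text
('pos', array([0.3979, 0.1106, 0.222 ]), 'yaw_y', 0.016, 'tool cm', array([-8.05, -0.92, 11.2 ]), 'F', array([-0.2, -0.2, -1.3]), 't', 14.8333)
```

View pics/c5.png

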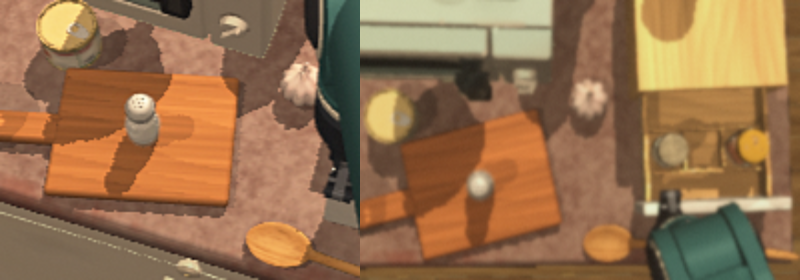

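The shaker stands upright on the board at (140,118) left and (480,185) right, and the jars are in place. I'll pinch the panel again and push it most of the way in.

Request:
play_rows(commands=[[[-3,1.3,0,0,0,0,4.4],[-3,1.3,0,0,0,0,4.4],[-2,1.3,0,0,0,0,4.4],[0,0,0,0,0,0,4.4],[0,0,0,0,0,0,4.4]]])

```text
clock: 15.35
ee_pos: [0.4399, 0.0389, 0.2214]
ee_rot: [0.698, 0.716, -0.0, 0.0]
ft_force: [-0.4, -0.5, -0.4]
gripper_width: 0.0441
grasp_force: 0.0
```

```bash
python3 -c "
from h import *
print(to([.4355,.03,.117]))"
```

```text
('pos', array([0.4399, 0.0389, 0.2214]), 'yaw_y', 0.025, 'tool cm', array([-0.88, -0.46, 10.44]), 'F', array([-0.4, -0.5, -0.4]), 't', 15.35)
```

Request:
play_rows(commands=[[[-0.8,-0.5,2,0,0,0,4.4],[0,0,2.5,0,0,0,4.4],[0,0,2.5,0,0,0,4.4],[0,0,2,0,0,0,4.4],[0,0,1.4,0,0,0,4.4]]])

```text
clock: 15.77
ee_pos: [0.433, 0.0325, 0.1154]
ee_rot: [0.697, 0.717, -0.001, -0.001]
ft_force: [0.5, 0.1, 0.5]
gripper_width: 0.0438
grasp_force: 0.0
```

Request:
play_rows(commands=[[[0,0,0,0,0,0,4.4],[0,0,0,0,0,0,0.5],[0,0,0,0,0,0,0.5],[0,0,0,0,0,0,0.5],[0,0,0,0,0,0,0.5]]])

```text
clock: 16.18
ee_pos: [0.4352, 0.0314, 0.1183]
ee_rot: [0.697, 0.717, 0.001, 0.0]
ft_force: [0.0, 2.9, 2.3]
gripper_width: 0.0151
grasp_force: 37.7
```

Request:
play_rows(commands=[[[0,0.5,0,0,0,0,0.5],[0,1,0,0,0,0,0.5],[0,1,0,0,0,0,0.5],[0,1,0,0,0,0,0.5],[0,1,0,0,0,0,0.5]]])

```text
clock: 16.6
ee_pos: [0.4806, 0.0327, 0.1182]
ee_rot: [0.697, 0.717, 0.001, -0.0]
ft_force: [-1.9, 3.8, 6.8]
gripper_width: 0.0153
grasp_force: 38.5
```

Request:
play_rows(commands=[[[0,1,0,0,0,0,0.5],[0,1,0,0,0,0,0.5],[0,1,0,0,0,0,0.5],[0,0.4,0,0,0,0,0.5],[0,0,0,0,0,0,0.5]]])

```text
clock: 17.02
ee_pos: [0.5157, 0.0338, 0.1183]
ee_rot: [0.697, 0.717, 0.002, 0.001]
ft_force: [1.3, 4.9, 5.9]
gripper_width: 0.0154
grasp_force: 38.5
```

Request:
play_rows(commands=[[[0,0,0,0,0,0,4.4],[0,0,0,0,0,0,4.4],[0,0,0,0,0,0,4.4],[0,0,-2.5,0,0,0,4.4],[0,0,-2.5,0,0,0,4.4]]])

```text
clock: 17.43
ee_pos: [0.5117, 0.0314, 0.1665]
ee_rot: [0.698, 0.716, -0.002, -0.001]
ft_force: [1.4, 0.3, -0.4]
gripper_width: 0.0441
grasp_force: 0.0
```

Request:
play_rows(commands=[[[0,0,-1,0,0,0,4.4],[0,-2,0,0,0,0,0],[0,-2.5,0,0,0,0,0],[0,0,0,0,0,0,0],[0,0,0,0,0,0,0]]])

```text
clock: 17.85
ee_pos: [0.4673, 0.0312, 0.1771]
ee_rot: [0.698, 0.716, 0.0, -0.0]
ft_force: [0.9, -0.0, 0.1]
gripper_width: 0.0004
grasp_force: 0.0
```

Request:
play_rows(commands=[[[0,0,2,0,0,0,0],[0,0,2.5,0,0,0,0],[0,0,2.2,0,0,0,0],[0,0,0,0,0,0,0],[0,0,0,0,0,0,0]]])

```text
clock: 18.27
ee_pos: [0.4684, 0.0307, 0.1096]
ee_rot: [0.698, 0.716, -0.001, -0.0]
ft_force: [0.5, -0.7, 0.3]
gripper_width: -0.0002
grasp_force: 0.0
```

Request:
play_rows(commands=[[[0,1,0,0,0,0,0],[0,1,0,0,0,0,0],[0,1,0,0,0,0,0],[0,1,0,0,0,0,0],[0,0,0,0,0,0,0]]])

```text
clock: 18.68
ee_pos: [0.5118, 0.0325, 0.1112]
ee_rot: [0.698, 0.716, 0.001, 0.002]
ft_force: [-0.1, -1.1, 0.4]
gripper_width: -0.0002
grasp_force: 0.0
```

Request:
play_rows(commands=[[[0,1,0,0,0,0,0],[0,1,0,0,0,0,0],[0,0.8,0,0,0,0,0],[0,0.6,0,0,0,0,0],[0,0,0,0,0,0,0]]])

```text
clock: 19.1
ee_pos: [0.5433, 0.0333, 0.1102]
ee_rot: [0.698, 0.716, 0.0, 0.0]
ft_force: [-1.3, 0.3, 1.4]
gripper_width: 0.0002
grasp_force: 1.0
```

Request:
play_rows(commands=[[[0,0.4,0,0,0,0,0],[0,0.4,0,0,0,0,0],[0,0.3,0,0,0,0,0],[0,0,0,0,0,0,0],[0,0,0,0,0,0,0]]])

```text
clock: 19.52
ee_pos: [0.5536, 0.0336, 0.1102]
ee_rot: [0.698, 0.716, 0.0, 0.0]
ft_force: [-1.5, 0.0, -0.5]
gripper_width: 0.0
grasp_force: 0.6
```

Request:
play_rows(commands=[[[0,0.4,0,0,0,0,0],[0,0.3,0,0,0,0,0],[0,0,0,0,0,0,0]]])

```text
clock: 19.77
ee_pos: [0.5569, 0.0337, 0.1101]
ee_rot: [0.698, 0.716, -0.003, -0.003]
ft_force: [-14.2, 0.5, 11.1]
gripper_width: -0.0002
grasp_force: 7.1
```

Request:
play_rows(commands=[[[0,0.3,0,0,0,0,0],[0,0,0,0,0,0,0],[0,0,0,0,0,0,0]]])

```text
clock: 20.02
ee_pos: [0.5569, 0.0337, 0.11]
ee_rot: [0.698, 0.716, -0.004, -0.006]
ft_force: [-22.4, 0.5, 19.5]
gripper_width: 0.0001
grasp_force: 11.9
```

At the stop, since the position isn't moving. I'll let go straight back and check that it stays shut.

Request:
play_rows(commands=[[[0,-1.5,0,0,0,0,0],[0,-3,0,0,0,0,0],[0,-3,0,0,0,0,0],[0,-1.5,-3,0,0,0,0],[0,0,-4,0,0,0,0]]])

```text
clock: 20.43
ee_pos: [0.4683, 0.0306, 0.1783]
ee_rot: [0.698, 0.716, -0.003, -0.002]
ft_force: [1.6, 1.1, 0.2]
gripper_width: 0.0002
grasp_force: 0.0
```

Request:
play_rows(commands=[[[4,0,-3,0,0,0,0],[4,0,0,0,0,0,0],[4,0,0,0,0,0,0],[0,0,0,0,0,0,0],[0,0,0,0,0,0,0]]])

```text
clock: 20.85
ee_pos: [0.4711, 0.1472, 0.2057]
ee_rot: [0.696, 0.718, 0.001, 0.001]
ft_force: [0.4, -1.0, 0.6]
gripper_width: -0.0001
grasp_force: 0.0
```

Request:
play_rows(commands=[[[0,0,0,0,0,0,0],[0,0,0,0,0,0,0],[0,0,0,0,0,0,0],[0,0,0,0,0,0,0],[0,0,0,0,0,0,0]]])

```text
clock: 21.27
ee_pos: [0.4707, 0.1438, 0.2053]
ee_rot: [0.698, 0.716, 0.0, 0.0]
ft_force: [0.3, 1.1, -0.4]
gripper_width: -0.0002
grasp_force: 0.0
```

```bash
python3 -c "
from h import *
print(to([.39,.03,.11]))
f=grab('top');b=f['img'][140:280,200:440]
w=cv2.cvtColor(f['img'],cv2.COLOR_RGB2HSV); w=(w[:,:,2]>150)&(w[:,:,1]<70)
for x in (368,384,400,416): r=np.nonzero(w[180:230,x])[0]+180; print(x,r[:1],r[-1:])
cv2.imwrite('pics/c6.png',cv2.resize(b,(720,420))[:,:,::-1])"
```

```text
('pos', array([0.4707, 0.1438, 0.2053]), 'yaw_y', 0.024, 'tool cm', array([-11.18,  -8.34,   9.53]), 'F', array([ 0.3,  1.1, -0.4]), 't', 21.2667)
368 [189] [194]
384 [189] [192]
400 [188] [192]
416 [188] [191]
```

View pics/c6.png

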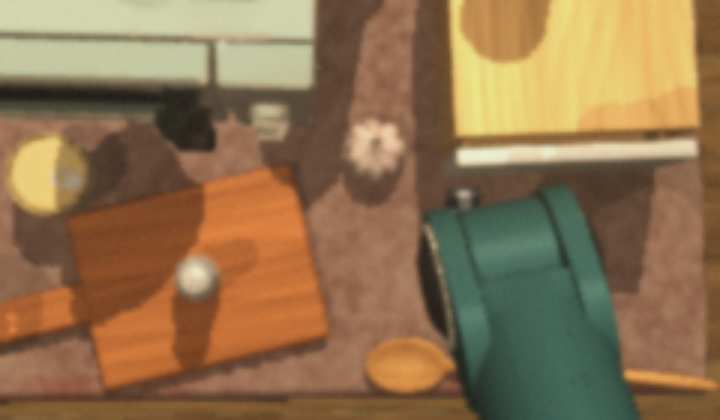

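The drawer is shut, with the white front at the same rows (188–194) as at the start. The shaker stands on the board at (197,277), and the tin and garlic haven't moved.

```bash
python3 -c "
from station import finish_job
print(finish_job())"
```

```text
the job is handed in; nothing more can be done
None
```

The job is handed in with no verdict returned: in the last picture the salt shaker stands upright on the board, the drawer looks shut and holding, and the tin and garlic are where they were; both jars were upright before I shut the drawer, but I couldn't see them afterwards.

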